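Find the heavy side of a flywheel on the balancing stand and hold it down

TASK

The steel flywheel on the balancing stand has a hidden heavy side, and its stiff bearing keeps it wherever it is left. Turn it round by its crank handle, feel from the effort which side is heavy, then bring the heavy side straight down (to within 20 degrees), underneath the axle, and finish while still gripping the handle with the wheel held still there. Do not let go at the end, and leave the other things on the worktop where they are.

Things in the scene. Friction and masses are not known exactly. Their poses are not given: they have to be found in the camera images.
- stand: Grey balancing stand, fixed: base plate x -45 to +95 mm, 150 mm wide in y, top 16 mm high; bearing block behind the wheel (x +31 to +81 mm, up to 30 mm above the axle). Origin: on the worktop, under the middle of the wheel; z up; the axle runs along x, which points away from the robot. It stands anywhere in a patch of 7 by 20 cm, yawed up to 0.4 rad either way.
- axle (a point): Centre of the steel flywheel, on the axle, 145 mm above the worktop; axes as the stand's. The wheel is a disc of radius 68 mm, 20 mm thick (x -10 to +10 mm), with recessed web and six equal bolts; its crank handle sticks out of the front face, parallel to the axle, 50 mm from it, with a plain steel boss oppopoint that balances the handle.
- flywheel (a joint): Turn of the flywheel about the axle, rad, right-handed about the stand's +x: growing = clockwise as the robot sees it. 0 with the handle on top (starts within 0.4 of that), no end stops. Bearing drag about 0.24 N m at any angle, so the wheel stays where left. Heavy side rising takes drag plus weight, heavy side falling takes drag less weight; nothing else shows it.
- handle (a point): Grip point of the crank handle: axis of its black sleeve (18 mm thick, x -23 to -89 mm from the axle point), 66 mm in front of the wheel's middle, 50 mm from the axle. The sleeve revolves freely on its spindle, so a gripper pointing down, closing along the stand's y, can carry it all the way round without tilting or regrasping.
- boss (a point): Middle of the steel boss's front on the wheel, 50 mm from the axle, oppopoint the handle. Unseen inside the wheel lies a slug of about 0.5 kg, 35 mm from the axle (0.14 to 0.20 N m when level with it): the heavy side. Its direction differs from start to start, has nothing to do with handle or boss, and starts 0.9 rad or more from straight down.
- caliper: Bystander: digital caliper, 235 mm long, lying on the worktop left of the stand; leave it.
- wrench: Bystander: steel adjustable wrench, 174 mm long, lying right of the stand; leave it.
- bench_timer: Bystander: grey bench timer, 66 x 58 x 19 mm; leave it.
- tape_roll: Bystander: small roll of sealing tape, 52 mm across, 14 mm high; leave it.
- beaker: Bystander: clear beaker, 60 mm across, 86 mm high; leave it.

How it is judged:
By the outcome, as a careful person would: the job done as asked, in the order asked, and still so for the second after the job is handed in, while the arm keeps its last pose, push and grip.
It also fails if it takes over 58 s, if anything falls off the work surface, if the arm or the gripper's body presses on something with over 40 N, if the wrist force passes 120 N, or if a joint passes its speed limit or range.

ROBOT

A 6-joint arm with a two-finger parallel gripper is mounted at the origin on a cart in front of the work surface, level with it; the furniture and walls round the work are solid. World frame = base frame: x ahead of the robot, y to its left, z up, the work surface at z = 0. Lengths are in m, angles in rad, forces in N, time in s.
With the tool pointing down it reaches from about 0.275 to 0.85 m from the base axis. Payload 19 kg.
Tool frame: the origin (TCP) lies midway between the tips of the shut fingers; the grasp point (between the pads) lies 19 mm behind it; z points along the fingers, y is the line along which they close (so a half turn about z gives the same grasp; the last joint's range is limited). The gripper opens to 85 mm and grips with 20 to 120 N. Pads are 22 mm wide; open, the fingers measure 114 mm over their backs; the gripper's body (76 mm by 85 mm) begins 54 mm behind the grasp point. The pads swing forward as they close: fully open they stand 13 mm farther back than shut.
Start: joints at [-0.134, 0.15, 1.437, -0, 1.554, -0.134], TCP at [0.575, -0, 0.231] pointing down, gripper open.
Joint ranges: [-2.8, 2.8], [-0.68, 2.1], [0.12, 2.68], [-1.39, 4.53], [0.16, 2.79], [-2.81, 2.81]. Speed limits (rad/s): [1.89, 1.89, 2.22, 3.01, 3.01, 3.01].

INTERFACE

Orientations are given as a 3x3 rotation matrix whose columns are the frame's x, y, z axes.
In Python, from rig import robot gives the robot as it stands.
- The arm moves only by the tool move_arm, never from a script. Its argument "deltas" is text: rows parted by semicolons, each of 7 numbers parted by spaces: the turn, a rotation vector about the tool's x, y, z in rad, then the shift along the tool's x, y, z in m, then the finger opening in m, from 0 to 0.0854. A call has 1 to 5 rows; each row is the pose to reach, as a shift and turn from the pose commanded when the call began, along the tool's axes at that moment; what a row does not reach only later rows make up. A row lasts 1/12 s, in which the tool goes at most 41.7 mm and 7.16 degrees, less where a joint would pass 70% of its speed; a pose out of reach is approached as far as the arm can. A call with a gripper value outside its range is refused whole. The fingers move at their own pace and stop on an object; the grip force is fixed at half the most. Time passes only in rows, so rows that repeat a pose let the fingers close. It gives the time, the measured TCP pose, the force, the opening and the grip force at its end, in the units of the state.
- robot.state(): the state, without advancing time (a new reading comes with each control period).
- robot.get_image(name): name is "scene" or "side" or "wrist"; returns a dict with "pixels" (400x640x3 uint8, red, green, blue), "mtx" (3x3 intrinsics, pixels), "R" (3x3) and "t" (3): a world point X has camera coordinates R X + t; the wrist camera has in their place "hand_eye" (4x4, takes a point from camera to tool coordinates, whose origin is the TCP and whose axes are the flange's). Camera axes: x right, y down, z forward; pixel columns grow to the right and rows downward; lengths in m; the calibration is good to about 2 mm. A picture is of the moment at which its call begins: read the wrist's pose just before it. There is no depth.
- robot.finish_job(): hands the job in; it is judged then, once.
The state is a dict: "time_s": time; "joint_positions": joint angles; "joint_vel": joint speeds; "joint_efforts": joint torques, N m; "tool_pos": TCP position; "orientation": TCP orientation; "ft_force": force on the tool from outside, world axes, zero at the start; "ft_torque": the same for the moment, N m; "width": finger opening in m; "gripper_force": force on a finger pad.
Only numpy, scipy, OpenCV 4.12 (cv2) and the standard library are available. Lean on these libraries where they do the work, as an engineer would, in place of code of your own. Each camera call takes 0.05 s, during which the arm holds its last target. There are 200 camera calls.

## Working session

There is one attempt and no reset: what is moved stays moved. The work goes in short steps, Python scripts to look and compute and a tool call to move; the robot and the scene stay as the last step left them, time stands still between calls to the robot, and variables do not carry over. Pictures are saved under pics/ and viewed, at most 10 in all, crops included, and the job is handed in when it is done.

Besides the shell and the picture viewer there is one more tool, called after "Call:" in YAML: its name, and indented under it one key for each argument. move_arm: Moves the arm, as the interface text tells. Its arguments: {"type":"object","properties":{"deltas":{"type":"string"}},"required":["deltas"]}

```bash
mkdir -p pics; ls; python3 - <<'E'
from rig import robot
import cv2,numpy as np,pickle
s=robot.state();print({k:np.round(v,3).tolist() for k,v in s.items()})
d={}
for n in("scene","side","wrist"):
    i=robot.get_image(n);d[n]=i;cv2.imwrite(f"pics/{n}0.png",i["pixels"][:,:,::-1])
    print(n,[(k,np.round(i[k],3).tolist()) for k in i if k!="pixels"])
d['state']=s
pickle.dump(d,open("d0.pkl","wb"))
E
```

```text
pics
{'time_s': 0.0, 'joint_positions': [-0.134, 0.151, 1.438, 0.0, 1.554, -0.134], 'joint_vel': [0.002, 0.0, 0.0, -0.002, 0.0, 0.002], 'joint_efforts': [0.0, -71.306, -57.086, -0.0, 0.009, 0.0], 'tool_pos': [0.575, 0.0, 0.231], 'orientation': [[0.0, 1.0, -0.001], [1.0, -0.0, 0.0], [0.0, -0.001, -1.0]], 'ft_force': [1.124, 0.285, 0.711], 'ft_torque': [0.017, -0.006, -0.03], 'gripper_force': 0.0, 'width': 0.085}
scene [('mtx', [[412.847, 0.0, 322.812], [0.0, 412.847, 198.002], [0.0, 0.0, 1.0]]), ('R', [[-0.908, -0.418, 0.016], [-0.307, 0.641, -0.703], [0.284, -0.643, -0.711]]), ('t', [0.457, 0.297, 0.952])]
side [('mtx', [[374.639, 0.0, 320.211], [0.0, 374.639, 198.893], [0.0, 0.0, 1.0]]), ('R', [[-0.993, -0.116, 0.004], [-0.074, 0.615, -0.785], [0.089, -0.78, -0.619]]), ('t', [0.535, 0.206, 0.915])]
wrist [('mtx', [[354.232, 0.0, 314.816], [0.0, 354.232, 201.447], [0.0, 0.0, 1.0]]), ('hand_eye', [[0.0, -0.951, -0.308, 0.078], [1.0, 0.0, 0.001, -0.0], [-0.0, -0.308, 0.951, -0.142], [0.0, 0.0, 0.0, 1.0]])]
```

View pics/scene0.png

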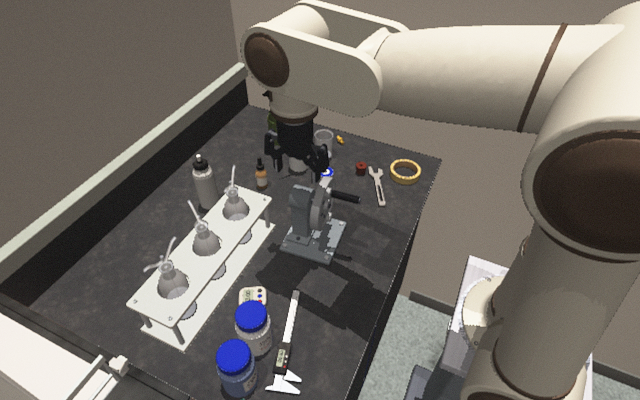

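View pics/side0.png

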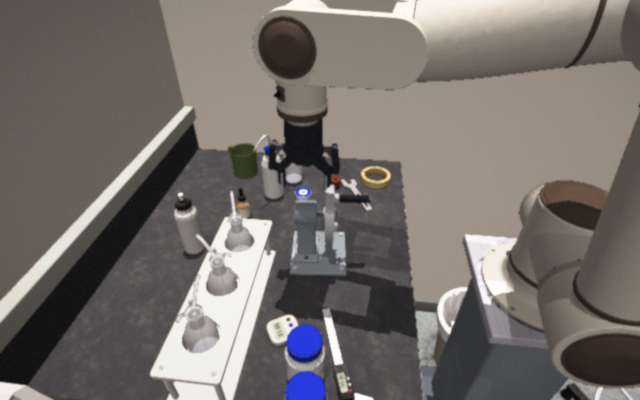

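View pics/wrist0.png

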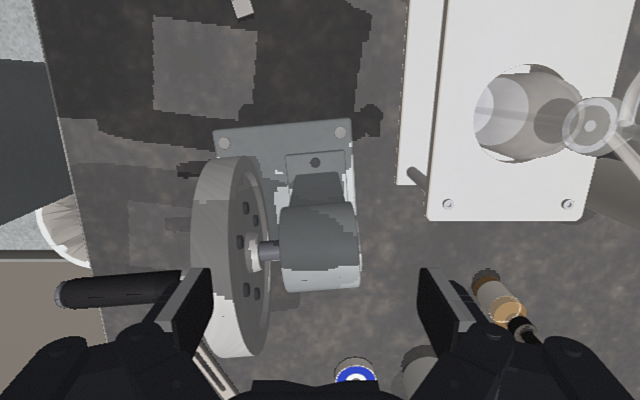

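```bash
python3 - <<'E'
import cv2,numpy as np
c=lambda n,x,y,w,h,s:cv2.resize(cv2.imread(f"pics/{n}0.png")[y:y+h,x:x+w],None,fx=s,fy=s,interpolation=cv2.INTER_CUBIC)
a=c("scene",275,170,100,100,4);b=c("side",280,175,100,100,4);w=c("wrist",40,150,400,100,2)
w=c("wrist",40,240,200,50*2-20,4)[:200*2]
o=np.zeros((600,800,3),np.uint8);o[:400,:400]=a;o[:400,400:]=b;o[400:]=c("wrist",40,260,200,50,4)
cv2.imwrite("pics/comp.png",o)
E
```

```text
(no output)
```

View pics/comp.png

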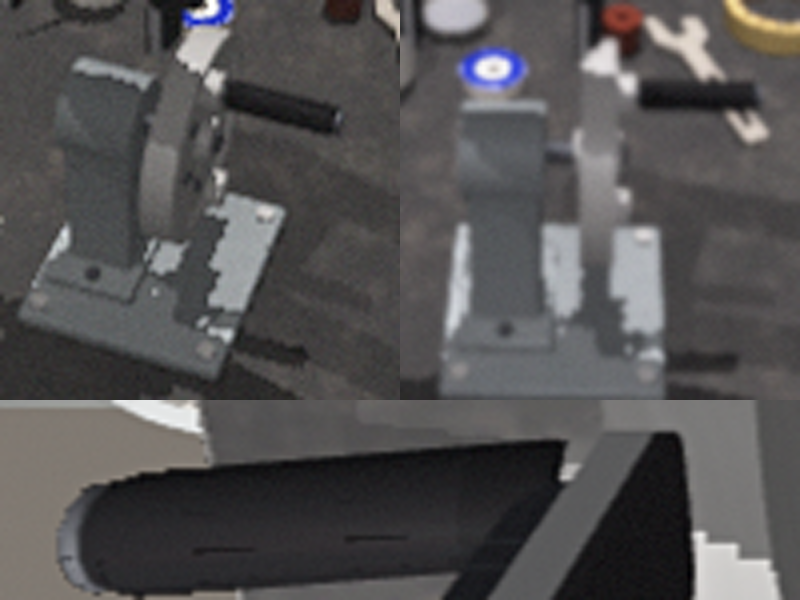

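```bash
cat > geo.py <<'E'
import numpy as np,pickle
from scipy.optimize import least_squares
def P(d,n):
    i=d[n]
    if n=="wrist":
        T=np.eye(4);T[:3,:3]=d['state']['orientation'];T[:3,3]=d['state']['tool_pos']
        M=np.linalg.inv(T@np.array(i['hand_eye']))[:3]
    else: M=np.c_[i['R'],i['t']]
    return np.array(i['mtx'])@M
def pr(M,X):
    p=M@np.r_[X,1];return p[:2]/p[2]
def tri(obs): # [(M,uv)]
    f=lambda X:np.concatenate([pr(M,X)-uv for M,uv in obs])
    r=least_squares(f,[.5,0,.15]);return r.x,r.fun
def stand(q,p):
    x,y,a=q;c,s=np.cos(a),np.sin(a);return np.array([x+c*p[0]-s*p[1],y+s*p[0]+c*p[1],p[2]])
def hand(q,th,x):return stand(q,[x,-.05*np.sin(th),.145+.05*np.cos(th)])
E
python3 - <<'E'
from geo import *
np.set_printoptions(precision=4,suppress=True)
d=pickle.load(open("d0.pkl","rb"));M={n:P(d,n) for n in("scene","side","wrist")}
F={"scene":(358.7,200),"side":(369.3,198.7),"wrist":(63,294.5)}
I={"scene":(331.2,193.7),"side":(340,198.5),"wrist":(180,285.5)}
for o in(F,I):print(*tri([(M[n],np.array(o[n])) for n in o]))
C=[("scene",(280.5,248.7),(.095,.075,.016)),("scene",(328.7,263.7),(-.045,.075,.016)),("scene",(346.2,222.5),(-.045,-.075,.016)),
("wrist",(214,130),(-.045,.075,.016)),("wrist",(351,119),(.095,.075,.016))]
def f(v):
    q,th=v[:3],v[3];r=[]
    for n in F:r+=[pr(M[n],hand(q,th,-.089))-F[n],pr(M[n],hand(q,th,-.023))-I[n]]
    for n,uv,p in C:r.append(pr(M[n],stand(q,p))-uv)
    return np.concatenate(r)
r=least_squares(f,[.55,0,0,0],loss='soft_l1');print(r.x,r.fun.round(1))
print("grip",hand(r.x[:3],r.x[3],-.066))
E
```

```text
[ 0.4303 -0.0357  0.1964] [ 0.4214 -0.2817  0.0219 -0.547   0.0713 -0.2092]
[ 0.497  -0.0313  0.1938] [ 0.7856 -0.7261  0.1132 -0.4317  0.1421 -0.3127]
[ 0.5204 -0.0344  0.0741 -0.1013] [ 0.  -0.   0.7 -1.  -0.5 -0.1  0.1 -0.7  3.8 -1.4 -0.4  0.3 -2.  -1.5
 -0.1 -0.7  0.8 -0.8 -4.3 -0.4 -0.6 -0. ]
grip [ 0.4542 -0.0343  0.1947]
```

Call:
move_arm:
  deltas: "0 0 -0.12 -0.007 -0.024 -0.010 0.0854; 0 0 -0.24 -0.014 -0.048 -0.020 0.0854; 0 0 -0.36 -0.021 -0.072 -0.030 0.0854; 0 0 -0.48 -0.028 -0.096 -0.040 0.0854; 0 0 -0.60 -0.034 -0.121 -0.050 0.0854"

```text
time_s: 0.57
tool_pos: [0.4528, -0.0342, 0.2814]
orientation: [[-0.57, 0.822, -0.001], [0.822, 0.57, 0.0], [0.0, -0.0, -1.0]]
ft_force: [-0.2, -1.3, 0.0]
width: 0.0852
gripper_force: 0.0
```

Call:
move_arm:
  deltas: "0 0 -0.12 0 0 0 0.0854; 0 0 -0.24 0 0 0 0.0854; 0 0 -0.36 0 0 0 0.0854; 0 0 -0.48 0 0 0 0.0854; 0 0 -0.60 0 0 0 0.0854"

```text
time_s: 0.98
tool_pos: [0.4538, -0.034, 0.2812]
orientation: [[-0.934, 0.357, -0.0], [0.357, 0.934, 0.0], [0.0, -0.0, -1.0]]
ft_force: [-0.2, 0.7, -0.2]
width: 0.0851
gripper_force: 0.0
```

Call:
move_arm:
  deltas: "0 0 -0.12 0 0 0 0.0854; 0 0 -0.24 0 0 0 0.0854; 0 0 -0.36 0 0 0 0.0854; 0 0 -0.445 0 0 0 0.0854; 0 0 -0.445 0 0 0 0.0854"

```text
time_s: 1.4
tool_pos: [0.4539, -0.034, 0.2811]
orientation: [[-0.997, -0.079, -0.0], [-0.079, 0.997, 0.0], [0.0, 0.0, -1.0]]
ft_force: [0.7, -0.0, -0.2]
width: 0.0849
gripper_force: 0.0
```

```bash
python3 - <<'E'
from rig import robot
import cv2,numpy as np,pickle
s=robot.state();print(np.round(s['tool_pos'],4),np.round(s['orientation'],3).tolist(),s['ft_force'],s['time_s'])
d={'state':s}
for n in("scene","wrist"):
    i=robot.get_image(n);d[n]=i;cv2.imwrite(f"pics/{n}1.png",i["pixels"][:,:,::-1])
pickle.dump(d,open("d1.pkl","wb"))
E
```

```text
[ 0.4539 -0.034   0.2811] [[-0.997, -0.079, -0.0], [-0.079, 0.997, 0.0], [0.0, 0.0, -1.0]] [ 0.70390822 -0.04361429 -0.18353017] 1.4
```

View pics/wrist1.png

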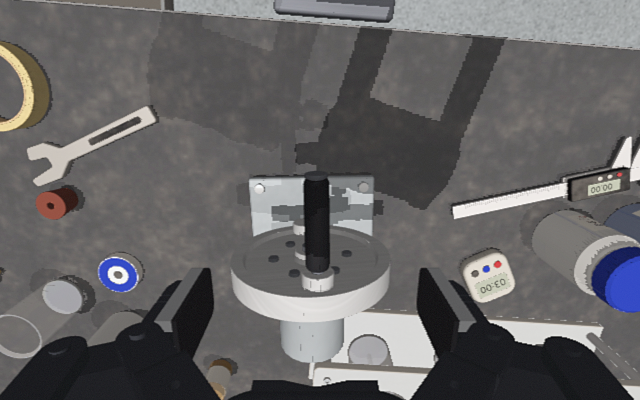

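```bash
python3 - <<'E'
from geo import *
np.set_printoptions(precision=4,suppress=True)
d=pickle.load(open("d0.pkl","rb"));M={n:P(d,n) for n in("scene","side","wrist")}
M['w1']=P(pickle.load(open("d1.pkl","rb")),"wrist")
F={"scene":(358.7,200),"side":(369.3,198.7),"w1":(316,177)}
I={"scene":(331.2,193.7),"side":(340,198.5),"wrist":(180,285.5),"w1":(317,270)}
for o in(F,I):print(*tri([(M[n],np.array(o[n])) for n in o]))
C=[("scene",(280.5,248.7),(.095,.075,.016)),("scene",(328.7,263.7),(-.045,.075,.016)),("scene",(346.2,222.5),(-.045,-.075,.016)),
("wrist",(214,130),(-.045,.075,.016)),("wrist",(351,119),(.095,.075,.016)),("w1",(250,179),(-.045,-.075,.016)),("w1",(373,176.5),(-.045,.075,.016))]
def f(v):
    q,th=v[:3],v[3];r=[]
    for n in F:r+=[pr(M[n],hand(q,th,-.089))-F[n]]
    for n in I:r+=[pr(M[n],hand(q,th,-.023))-I[n]]
    for n,uv,p in C:r.append(pr(M[n],stand(q,p))-uv)
    return np.concatenate(r)
r=least_squares(f,[.55,0,0,0],loss='soft_l1');print(r.x,r.fun.round(1))
print("grip",hand(r.x[:3],r.x[3],-.066))
E
```

```text
[ 0.4317 -0.0363  0.1948] [-0.1095 -0.1493 -0.6513 -0.2014  0.0676 -0.2376]
[ 0.4986 -0.0296  0.1972] [-0.0997 -1.5039 -0.6026 -1.1897  0.5286  0.2374  0.9118 -1.0977]
[ 0.5214 -0.0345  0.0813 -0.115 ] [-0.4 -0.1 -0.9 -0.1  0.4  0.5  0.3 -1.  -0.3 -0.6  1.2 -0.5 -0.5 -3.7
 -2.3 -1.4 -0.1 -0.9  0.3 -1.1 -3.8  0.  -0.2 -0.6 -2.5 -2.2  1.2  0.1]
grip [ 0.4551 -0.0341  0.1947]
```

Call:
move_arm:
  deltas: "0 0 0 -0.001 0 0.022 0.0854; 0 0 0 -0.001 0 0.044 0.0854; 0 0 0 -0.001 0 0.066 0.0854; 0 0 0 -0.001 0 0.088 0.0854; 0 0 0 -0.001 0 0.106 0.0854"

```text
time_s: 1.92
tool_pos: [0.4545, -0.0338, 0.1737]
orientation: [[-0.998, -0.071, -0.001], [-0.071, 0.998, 0.0], [0.001, 0.0, -1.0]]
ft_force: [-1.1, -0.5, -0.9]
width: 0.085
gripper_force: 0.0
```

Call:
move_arm:
  deltas: "0 0 0 0 0 0 0.06; 0 0 0 0 0 0 0.05; 0 0 0 0 0 0 0.04; 0 0 0 0 0 0 0.03; 0 0 0 0 0 0 0.03"

```text
time_s: 2.33
tool_pos: [0.4554, -0.034, 0.1764]
orientation: [[-0.997, -0.074, 0.002], [-0.074, 0.997, -0.0], [-0.002, -0.0, -1.0]]
ft_force: [-0.3, 0.6, 0.9]
width: 0.0302
gripper_force: 0.0
```

```bash
python3 - <<'E'
from rig import robot
import cv2,numpy as np
s=robot.state();print(s['tool_pos'],s['ft_force'],s['width'])
a=robot.get_image("wrist")["pixels"][:,:,::-1];b=robot.get_image("scene")["pixels"][:,:,::-1]
for k in range(10): pass
o=np.hstack([cv2.resize(a[120:400,190:440],(400,448)),cv2.resize(b[140:280,250:375],(400,448),interpolation=2)])
cv2.imwrite("pics/g2.png",o)
E
```

```text
[ 0.45542228 -0.0340414   0.17639349] [-0.31780082  0.55144891  0.85442165] 0.03016423029084852
```

View pics/g2.png

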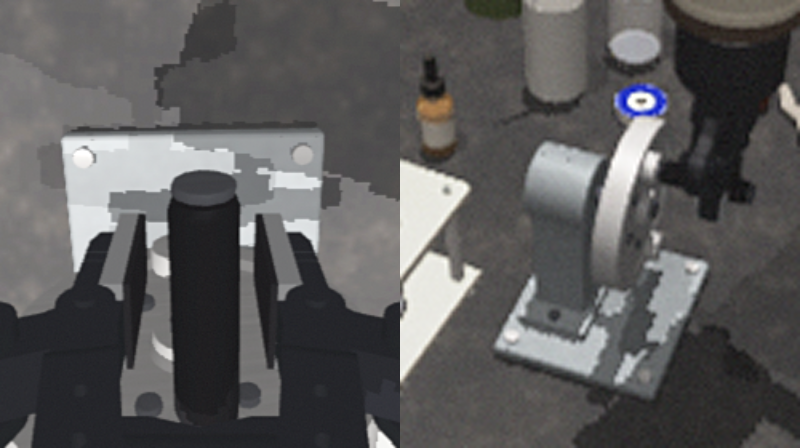

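Call:
move_arm:
  deltas: "0 0 0 0 0 0 0.02; 0 0 0 0 0 0 0.01; 0 0 0 0 0 0 0; 0 0 0 0 0 0 0; 0 0 0 0 0 0 0"

```text
time_s: 2.85
tool_pos: [0.4551, -0.034, 0.1757]
orientation: [[-0.997, -0.074, 0.0], [-0.074, 0.997, -0.0], [-0.0, -0.0, -1.0]]
ft_force: [-1.8, 1.1, 5.5]
width: 0.0163
gripper_force: 58.2
```

Call:
move_arm:
  deltas: "0 0 0 0 0 0 0; 0 0 0 0 0 0 0"

```text
time_s: 3.02
tool_pos: [0.4551, -0.0339, 0.1757]
orientation: [[-0.997, -0.074, 0.0], [-0.074, 0.997, -0.0], [-0.0, -0.0, -1.0]]
ft_force: [-1.5, 0.8, 4.8]
width: 0.0163
gripper_force: 58.2
```

```bash
cat > plan.py <<'E'
# print rows: handle from th0 by step, n rows; tool x=-stand x, y=stand y, z=down
import numpy as np,sys
th0,step,n=map(float,sys.argv[1:4]);n=int(n);R=.05
p=lambda t:np.round(np.array([-R*np.sin(t),-R*np.cos(t)]),4)
for c in range(0,n,5):
    b=p(th0+step*c)
    print(f"{th0+step*c:.2f}|","; ".join("0 0 0 0 %.4f %.4f 0"%tuple(p(th0+step*(c+k))-b+0.) for k in range(1,min(5,n-c)+1)))
E
python3 plan.py -0.11 0.06 105; python3 - <<'E'
from rig import robot
s=robot.state();print(s['tool_pos'],s['ft_force'],s['ft_torque'],s['width'],s['orientation'])
E
```

```text
-0.11| 0 0 0 0 -0.0030 -0.0002 0; 0 0 0 0 -0.0060 -0.0003 0; 0 0 0 0 -0.0090 -0.0002 0; 0 0 0 0 -0.0120 0.0001 0; 0 0 0 0 -0.0149 0.0006 0
0.19| 0 0 0 0 -0.0030 0.0007 0; 0 0 0 0 -0.0059 0.0015 0; 0 0 0 0 -0.0087 0.0025 0; 0 0 0 0 -0.0114 0.0037 0; 0 0 0 0 -0.0141 0.0050 0
0.49| 0 0 0 0 -0.0026 0.0015 0; 0 0 0 0 -0.0051 0.0031 0; 0 0 0 0 -0.0075 0.0049 0; 0 0 0 0 -0.0098 0.0068 0; 0 0 0 0 -0.0120 0.0089 0
0.79| 0 0 0 0 -0.0021 0.0022 0; 0 0 0 0 -0.0040 0.0045 0; 0 0 0 0 -0.0057 0.0069 0; 0 0 0 0 -0.0074 0.0095 0; 0 0 0 0 -0.0088 0.0121 0
1.09| 0 0 0 0 -0.0013 0.0027 0; 0 0 0 0 -0.0025 0.0054 0; 0 0 0 0 -0.0035 0.0083 0; 0 0 0 0 -0.0043 0.0112 0; 0 0 0 0 -0.0049 0.0141 0
1.39| 0 0 0 0 -0.0004 0.0030 0; 0 0 0 0 -0.0007 0.0060 0; 0 0 0 0 -0.0008 0.0090 0; 0 0 0 0 -0.0007 0.0120 0; 0 0 0 0 -0.0004 0.0149 0
1.69| 0 0 0 0 0.0004 0.0030 0; 0 0 0 0 0.0010 0.0059 0; 0 0 0 0 0.0018 0.0088 0; 0 0 0 0 0.0028 0.0117 0; 0 0 0 0 0.0039 0.0145 0
1.99| 0 0 0 0 0.0013 0.0027 0; 0 0 0 0 0.0028 0.0053 0; 0 0 0 0 0.0044 0.0078 0; 0 0 0 0 0.0062 0.0102 0; 0 0 0 0 0.0081 0.0125 0
2.29| 0 0 0 0 0.0020 0.002
[... 1323 characters left out ...]
 0 0 0 0 -0.0017 -0.0025 0; 0 0 0 0 -0.0036 -0.0048 0; 0 0 0 0 -0.0056 -0.0071 0; 0 0 0 0 -0.0077 -0.0092 0; 0 0 0 0 -0.0100 -0.0112 0
5.59| 0 0 0 0 -0.0023 -0.0018 0; 0 0 0 0 -0.0048 -0.0035 0; 0 0 0 0 -0.0074 -0.0051 0; 0 0 0 0 -0.0100 -0.0065 0; 0 0 0 0 -0.0127 -0.0077 0
5.89| 0 0 0 0 -0.0028 -0.0011 0; 0 0 0 0 -0.0057 -0.0019 0; 0 0 0 0 -0.0086 -0.0027 0; 0 0 0 0 -0.0116 -0.0032 0; 0 0 0 0 -0.0145 -0.0036 0
[ 0.45505689 -0.03394879  0.17570657] [-1.45802605  0.76990107  4.75519753] [0.09661636 0.27901447 0.1408497 ] 0.016259658074153954 [[-9.97243056e-01 -7.42033171e-02  3.93232470e-04]
 [-7.42033742e-02  9.97243121e-01 -1.32712338e-04]
 [-3.82300679e-04 -1.61525634e-04 -9.99999914e-01]]
```

Call:
move_arm:
  deltas: "0 0 0 0 -0.0030 -0.0002 0; 0 0 0 0 -0.0060 -0.0003 0; 0 0 0 0 -0.0090 -0.0002 0; 0 0 0 0 -0.0120 0.0001 0; 0 0 0 0 -0.0149 0.0006 0"

```text
time_s: 3.43
tool_pos: [0.4564, -0.049, 0.1749]
orientation: [[-0.997, -0.074, 0.001], [-0.074, 0.997, 0.0], [-0.001, -0.0, -1.0]]
ft_force: [2.0, 4.2, 6.1]
width: 0.0162
gripper_force: 58.5
```

Call:
move_arm:
  deltas: "0 0 0 0 -0.0030 0.0007 0; 0 0 0 0 -0.0059 0.0015 0; 0 0 0 0 -0.0087 0.0025 0; 0 0 0 0 -0.0114 0.0037 0; 0 0 0 0 -0.0141 0.0050 0"

```text
time_s: 3.85
tool_pos: [0.4576, -0.0632, 0.1698]
orientation: [[-0.997, -0.074, 0.001], [-0.074, 0.997, -0.0], [-0.001, -0.0, -1.0]]
ft_force: [6.5, 2.4, 2.6]
width: 0.016
gripper_force: 58.3
```

Call:
move_arm:
  deltas: "0 0 0 0 -0.0026 0.0015 0; 0 0 0 0 -0.0051 0.0031 0; 0 0 0 0 -0.0075 0.0049 0; 0 0 0 0 -0.0098 0.0068 0; 0 0 0 0 -0.0120 0.0089 0"

```text
time_s: 4.27
tool_pos: [0.4586, -0.0751, 0.1607]
orientation: [[-0.997, -0.074, 0.001], [-0.074, 0.997, 0.0], [-0.001, 0.0, -1.0]]
ft_force: [8.3, 4.1, 0.2]
width: 0.0165
gripper_force: 58.3
```

Call:
move_arm:
  deltas: "0 0 0 0 -0.0021 0.0022 0; 0 0 0 0 -0.0040 0.0045 0; 0 0 0 0 -0.0057 0.0069 0; 0 0 0 0 -0.0074 0.0095 0; 0 0 0 0 -0.0088 0.0121 0"

```text
time_s: 4.68
tool_pos: [0.4594, -0.0836, 0.1485]
orientation: [[-0.997, -0.074, 0.002], [-0.074, 0.997, 0.0], [-0.002, 0.0, -1.0]]
ft_force: [10.5, 6.3, 0.1]
width: 0.0161
gripper_force: 58.4
```

Call:
move_arm:
  deltas: "0 0 0 0 -0.0013 0.0027 0; 0 0 0 0 -0.0025 0.0054 0; 0 0 0 0 -0.0035 0.0083 0; 0 0 0 0 -0.0043 0.0112 0; 0 0 0 0 -0.0049 0.0141 0"

```text
time_s: 5.1
tool_pos: [0.4598, -0.0883, 0.1344]
orientation: [[-0.997, -0.074, 0.002], [-0.074, 0.997, 0.001], [-0.002, 0.001, -1.0]]
ft_force: [11.1, 9.0, 0.7]
width: 0.0162
gripper_force: 58.4
```

Call:
move_arm:
  deltas: "0 0 0 0 -0.0004 0.0030 0; 0 0 0 0 -0.0007 0.0060 0; 0 0 0 0 -0.0008 0.0090 0; 0 0 0 0 -0.0007 0.0120 0; 0 0 0 0 -0.0004 0.0149 0"

```text
time_s: 5.52
tool_pos: [0.4599, -0.0886, 0.1197]
orientation: [[-0.997, -0.074, 0.002], [-0.074, 0.997, 0.001], [-0.002, 0.001, -1.0]]
ft_force: [9.8, 8.9, 2.7]
width: 0.0162
gripper_force: 58.7
```

Call:
move_arm:
  deltas: "0 0 0 0 0.0004 0.0030 0; 0 0 0 0 0.0010 0.0059 0; 0 0 0 0 0.0018 0.0088 0; 0 0 0 0 0.0028 0.0117 0; 0 0 0 0 0.0039 0.0145 0"

```text
time_s: 5.93
tool_pos: [0.4596, -0.0846, 0.1053]
orientation: [[-0.997, -0.074, 0.002], [-0.074, 0.997, 0.001], [-0.002, 0.001, -1.0]]
ft_force: [8.5, 9.1, 6.8]
width: 0.0164
gripper_force: 59.1
```

Call:
move_arm:
  deltas: "0 0 0 0 0.0013 0.0027 0; 0 0 0 0 0.0028 0.0053 0; 0 0 0 0 0.0044 0.0078 0; 0 0 0 0 0.0062 0.0102 0; 0 0 0 0 0.0081 0.0125 0"

```text
time_s: 6.35
tool_pos: [0.4589, -0.0768, 0.093]
orientation: [[-0.997, -0.074, 0.002], [-0.074, 0.997, 0.0], [-0.002, 0.0, -1.0]]
ft_force: [4.7, 7.8, 9.3]
width: 0.016
gripper_force: 59.2
```

Forces are moderate; continue round.

Call:
move_arm:
  deltas: "0 0 0 0 0.0020 0.0022 0; 0 0 0 0 0.0042 0.0043 0; 0 0 0 0 0.0065 0.0062 0; 0 0 0 0 0.0089 0.0080 0; 0 0 0 0 0.0114 0.0097 0"

```text
time_s: 6.77
tool_pos: [0.4579, -0.0657, 0.0835]
orientation: [[-0.997, -0.074, 0.002], [-0.074, 0.997, -0.0], [-0.001, -0.0, -1.0]]
ft_force: [2.3, 4.1, 11.1]
width: 0.0162
gripper_force: 59.5
```

Call:
move_arm:
  deltas: "0 0 0 0 0.0026 0.0015 0; 0 0 0 0 0.0053 0.0028 0; 0 0 0 0 0.0080 0.0040 0; 0 0 0 0 0.0109 0.0050 0; 0 0 0 0 0.0138 0.0058 0"

```text
time_s: 7.18
tool_pos: [0.4568, -0.0523, 0.0776]
orientation: [[-0.997, -0.074, 0.001], [-0.074, 0.997, -0.001], [-0.001, -0.001, -1.0]]
ft_force: [0.9, -0.1, 9.6]
width: 0.0163
gripper_force: 59.2
```

Call:
move_arm:
  deltas: "0 0 0 0 0.0029 0.0007 0; 0 0 0 0 0.0058 0.0012 0; 0 0 0 0 0.0088 0.0015 0; 0 0 0 0 0.0118 0.0016 0; 0 0 0 0 0.0148 0.0015 0"

```text
time_s: 7.6
tool_pos: [0.4554, -0.0378, 0.0759]
orientation: [[-0.997, -0.074, 0.0], [-0.074, 0.997, -0.002], [-0.0, -0.002, -1.0]]
ft_force: [-0.3, -4.8, 6.4]
width: 0.016
gripper_force: 58.9
```

Call:
move_arm:
  deltas: "0 0 0 0 0.0030 -0.0002 0; 0 0 0 0 0.0060 -0.0006 0; 0 0 0 0 0.0089 -0.0012 0; 0 0 0 0 0.0118 -0.0020 0; 0 0 0 0 0.0147 -0.0029 0"

```text
time_s: 8.02
tool_pos: [0.4541, -0.0233, 0.0785]
orientation: [[-0.997, -0.074, -0.0], [-0.074, 0.997, -0.002], [0.0, -0.002, -1.0]]
ft_force: [0.7, -7.3, 1.8]
width: 0.0166
gripper_force: 58.6
```

Call:
move_arm:
  deltas: "0 0 0 0 0.0028 -0.0011 0; 0 0 0 0 0.0055 -0.0024 0; 0 0 0 0 0.0081 -0.0038 0; 0 0 0 0 0.0107 -0.0054 0; 0 0 0 0 0.0131 -0.0071 0"

```text
time_s: 8.43
tool_pos: [0.4529, -0.0102, 0.0854]
orientation: [[-0.997, -0.074, -0.001], [-0.074, 0.997, -0.002], [0.001, -0.001, -1.0]]
ft_force: [0.9, -7.0, -1.4]
width: 0.0161
gripper_force: 58.3
```

Call:
move_arm:
  deltas: "0 0 0 0 0.0023 -0.0019 0; 0 0 0 0 0.0045 -0.0039 0; 0 0 0 0 0.0066 -0.0061 0; 0 0 0 0 0.0086 -0.0084 0; 0 0 0 0 0.0104 -0.0108 0"

```text
time_s: 8.85
tool_pos: [0.4519, 0.0008, 0.096]
orientation: [[-0.997, -0.074, -0.002], [-0.074, 0.997, -0.001], [0.002, -0.0, -1.0]]
ft_force: [-1.2, -4.2, -7.1]
width: 0.0163
gripper_force: 58.4
```

Call:
move_arm:
  deltas: "0 0 0 0 0.0017 -0.0024 0; 0 0 0 0 0.0032 -0.0050 0; 0 0 0 0 0.0046 -0.0077 0; 0 0 0 0 0.0058 -0.0104 0; 0 0 0 0 0.0068 -0.0133 0"

```text
time_s: 9.27
tool_pos: [0.4513, 0.0081, 0.1097]
orientation: [[-0.997, -0.074, -0.002], [-0.074, 0.997, 0.0], [0.002, 0.0, -1.0]]
ft_force: [-4.8, -2.5, -7.3]
width: 0.0162
gripper_force: 58.4
```

Call:
move_arm:
  deltas: "0 0 0 0 0.0009 -0.0028 0; 0 0 0 0 0.0016 -0.0057 0; 0 0 0 0 0.0021 -0.0087 0; 0 0 0 0 0.0024 -0.0117 0; 0 0 0 0 0.0026 -0.0147 0"

```text
time_s: 9.68
tool_pos: [0.451, 0.0109, 0.1244]
orientation: [[-0.997, -0.074, -0.002], [-0.074, 0.997, 0.001], [0.002, 0.001, -1.0]]
ft_force: [-5.3, -1.3, -7.5]
width: 0.0164
gripper_force: 58.5
```

Call:
move_arm:
  deltas: "0 0 0 0 0.0000 -0.0030 0; 0 0 0 0 -0.0002 -0.0060 0; 0 0 0 0 -0.0006 -0.0089 0; 0 0 0 0 -0.0012 -0.0119 0; 0 0 0 0 -0.0019 -0.0148 0"

```text
time_s: 10.1
tool_pos: [0.4512, 0.0092, 0.1392]
orientation: [[-0.997, -0.074, -0.002], [-0.074, 0.997, 0.001], [0.002, 0.001, -1.0]]
ft_force: [-5.9, 2.7, -7.6]
width: 0.0158
gripper_force: 58.6
```

Call:
move_arm:
  deltas: "0 0 0 0 -0.0009 -0.0029 0; 0 0 0 0 -0.0020 -0.0057 0; 0 0 0 0 -0.0032 -0.0084 0; 0 0 0 0 -0.0046 -0.0110 0; 0 0 0 0 -0.0062 -0.0136 0"

```text
time_s: 10.52
tool_pos: [0.4517, 0.0032, 0.1529]
orientation: [[-0.997, -0.075, -0.001], [-0.075, 0.997, 0.002], [0.001, 0.002, -1.0]]
ft_force: [-5.6, 5.3, -6.1]
width: 0.0162
gripper_force: 58.9
```

Call:
move_arm:
  deltas: "0 0 0 0 -0.0017 -0.0025 0; 0 0 0 0 -0.0036 -0.0048 0; 0 0 0 0 -0.0056 -0.0071 0; 0 0 0 0 -0.0077 -0.0092 0; 0 0 0 0 -0.0100 -0.0112 0"

```text
time_s: 10.93
tool_pos: [0.4526, -0.0068, 0.1643]
orientation: [[-0.997, -0.075, -0.001], [-0.075, 0.997, 0.002], [0.001, 0.002, -1.0]]
ft_force: [-5.4, 6.7, -3.4]
width: 0.0162
gripper_force: 59.2
```

Call:
move_arm:
  deltas: "0 0 0 0 -0.0023 -0.0018 0; 0 0 0 0 -0.0048 -0.0035 0; 0 0 0 0 -0.0074 -0.0051 0; 0 0 0 0 -0.0100 -0.0065 0; 0 0 0 0 -0.0127 -0.0077 0"

```text
time_s: 11.35
tool_pos: [0.4538, -0.0195, 0.1722]
orientation: [[-0.997, -0.075, -0.0], [-0.075, 0.997, 0.002], [0.0, 0.002, -1.0]]
ft_force: [-4.4, 5.5, -1.2]
width: 0.0163
gripper_force: 59.3
```

Call:
move_arm:
  deltas: "0 0 0 0 -0.0028 -0.0011 0; 0 0 0 0 -0.0057 -0.0019 0; 0 0 0 0 -0.0086 -0.0027 0; 0 0 0 0 -0.0116 -0.0032 0; 0 0 0 0 -0.0145 -0.0036 0"

```text
time_s: 11.77
tool_pos: [0.4551, -0.0341, 0.176]
orientation: [[-0.997, -0.075, 0.001], [-0.075, 0.997, 0.001], [-0.001, 0.001, -1.0]]
ft_force: [-3.5, 5.7, -1.2]
width: 0.0159
gripper_force: 59.3
```

```bash
cat > fit.py <<'E'
import numpy as np
from scipy.optimize import least_squares
A=np.array([l.split() for l in """.4564 -.0490 .1749 2.0 4.2 6.1
.4576 -.0632 .1698 6.5 2.4 2.6
.4586 -.0751 .1607 8.3 4.1 .2
.4594 -.0836 .1485 10.5 6.3 .1
.4598 -.0883 .1344 11.1 9.0 .7
.4599 -.0886 .1197 9.8 8.9 2.7
.4596 -.0846 .1053 8.5 9.1 6.8
.4589 -.0768 .0930 4.7 7.8 9.3
.4579 -.0657 .0835 2.3 4.1 11.1
.4568 -.0523 .0776 .9 -.1 9.6
.4554 -.0378 .0759 -.3 -4.8 6.4
.4541 -.0233 .0785 .7 -7.3 1.8
.4529 -.0102 .0854 .9 -7.0 -1.4
.4519 .0008 .0960 -1.2 -4.2 -7.1
.4513 .0081 .1097 -4.8 -2.5 -7.3
.4510 .0109 .1244 -5.3 -1.3 -7.5
.4512 .0092 .1392 -5.9 2.7 -7.6
.4517 .0032 .1529 -5.6 5.3 -6.1
.4526 -.0068 .1643 -5.4 6.7 -3.4
.4538 -.0195 .1722 -4.4 5.5 -1.2
.4551 -.0341 .1760 -3.5 5.7 -1.2""".splitlines()],float)
a=.082;e=np.array([-np.sin(a),np.cos(a)])
y=A[:,:2]@e;z=A[:,2];Fy=A[:,3:5]@e;Fz=A[:,5]
c=least_squares(lambda c:np.hypot(y-c[0],z-c[1])-c[2],[0,.126,.05])
cy,cz,R=c.x;th=np.unwrap(np.arctan2(-(y-cy),z-cz))
T=.05*(Fy*np.cos(th)+Fz*np.sin(th)); Rad=-Fy*np.sin(th)+Fz*np.cos(th)
if __name__=="__main__":
    np.set_printoptions(precision=3,suppress=True)
    print(c.x,abs(c.fun).max());print(th);print(T);print(Rad)
    B=np.c_[np.ones_like(th),-np.sin(th),-np.cos(th)]
    for m in (slice(0,None),slice(0,None,2),slice(1,None,2)):
        k=np.linalg.lstsq(B[m],T[m],rcond=None)[0]
        phi=np.arctan2(k[2],k[1]);print("D",k[0],"W",np.hypot(*k[1:]),"phi",phi,"goal theta",(np.pi-phi)%(2*np.pi),"rms",np.std(T-B@k))
E
python3 fit.py
```

```text
[-0.076  0.126  0.05 ] 0.0002352008310715359
[0.201 0.505 0.806 1.105 1.403 1.697 1.996 2.288 2.58  2.874 3.167 3.463
 3.761 4.069 4.381 4.68  4.978 5.277 5.581 5.881 6.184]
[0.258 0.144 0.125 0.126 0.102 0.083 0.137 0.108 0.131 0.135 0.23  0.319
 0.328 0.407 0.379 0.376 0.408 0.411 0.382 0.292 0.303]
[  5.173   1.375  -2.32   -4.796  -7.83   -8.343 -10.433 -11.68  -11.471
  -9.211  -6.519  -4.026  -2.956   0.988   0.393  -0.621   1.066   1.584
   2.003   1.182  -0.602]
D 0.24793377162820915 W 0.16293040848101348 phi -0.10701496043409334 goal theta 3.2486076140238866 rms 0.02627569790057921
D 0.2530543721644954 W 0.1571024724970013 phi -0.16838470148268708 goal theta 3.3099773550724803 rms 0.027481745849510797
D 0.2411830906264541 W 0.16931137727164094 phi -0.030703186774216122 goal theta 3.172295840364009 rms 0.02811757324236162
```

```bash
python3 plan.py 6.19 -0.06 49
```

```text
6.19| 0 0 0 0 0.0029 0.0004 0; 0 0 0 0 0.0059 0.0009 0; 0 0 0 0 0.0088 0.0017 0; 0 0 0 0 0.0117 0.0025 0; 0 0 0 0 0.0145 0.0036 0
5.89| 0 0 0 0 0.0027 0.0012 0; 0 0 0 0 0.0053 0.0026 0; 0 0 0 0 0.0079 0.0042 0; 0 0 0 0 0.0104 0.0059 0; 0 0 0 0 0.0127 0.0077 0
5.59| 0 0 0 0 0.0023 0.0020 0; 0 0 0 0 0.0044 0.0041 0; 0 0 0 0 0.0064 0.0064 0; 0 0 0 0 0.0083 0.0087 0; 0 0 0 0 0.0100 0.0112 0
5.29| 0 0 0 0 0.0016 0.0026 0; 0 0 0 0 0.0030 0.0052 0; 0 0 0 0 0.0042 0.0079 0; 0 0 0 0 0.0053 0.0107 0; 0 0 0 0 0.0062 0.0136 0
4.99| 0 0 0 0 0.0007 0.0029 0; 0 0 0 0 0.0013 0.0059 0; 0 0 0 0 0.0017 0.0088 0; 0 0 0 0 0.0019 0.0118 0; 0 0 0 0 0.0019 0.0148 0
4.69| 0 0 0 0 -0.0002 0.0030 0; 0 0 0 0 -0.0005 0.0060 0; 0 0 0 0 -0.0010 0.0090 0; 0 0 0 0 -0.0017 0.0119 0; 0 0 0 0 -0.0026 0.0147 0
4.39| 0 0 0 0 -0.0010 0.0029 0; 0 0 0 0 -0.0022 0.0056 0; 0 0 0 0 -0.0036 0.0083 0; 0 0 0 0 -0.0051 0.0109 0; 0 0 0 0 -0.0068 0.0133 0
4.09| 0 0 0 0 -0.0018 0.0024 0; 0 0 0 0 -0.0038 0.0047 0; 0 0 0 0 -0.0059 0.0069 0; 0 0 0 0 -0.0081 0.0089 0; 0 0 0 0 -0.0104 0.0108 0
3.79| 0 0 0 0 -0.0024 0.0017 0; 0 0 0 0 -0.0050 0.0033 0; 0 0 0 0 -0.0076 0.0047 0; 0 0 0 0 -0.0103 0.0060 0; 0 0 0 0 -0.0131 0.0071 0
3.49| 0 0 0 0 -0.0029 0.0009 0; 0 0 0 0 -0.0058 0.0017 0; 0 0 0 0 -0.0087 0.0023 0; 0 0 0 0 -0.0117 0.0027 0
```

Call:
move_arm:
  deltas: "0 0 0 0 0.0029 0.0004 0; 0 0 0 0 0.0059 0.0009 0; 0 0 0 0 0.0088 0.0017 0; 0 0 0 0 0.0117 0.0025 0; 0 0 0 0 0.0145 0.0036 0"

```text
time_s: 12.18
tool_pos: [0.4539, -0.0202, 0.1725]
orientation: [[-0.997, -0.074, 0.0], [-0.074, 0.997, -0.001], [-0.0, -0.001, -1.0]]
ft_force: [-6.8, -3.4, 3.5]
width: 0.0163
gripper_force: 59.7
```

Call:
move_arm:
  deltas: "0 0 0 0 0.0027 0.0012 0; 0 0 0 0 0.0053 0.0026 0; 0 0 0 0 0.0079 0.0042 0; 0 0 0 0 0.0104 0.0059 0; 0 0 0 0 0.0127 0.0077 0"

```text
time_s: 12.6
tool_pos: [0.4527, -0.0073, 0.1647]
orientation: [[-0.997, -0.074, -0.0], [-0.074, 0.997, -0.0], [0.0, -0.0, -1.0]]
ft_force: [-9.3, -1.1, 3.5]
width: 0.0164
gripper_force: 59.9
```

Call:
move_arm:
  deltas: "0 0 0 0 0.0023 0.0020 0; 0 0 0 0 0.0044 0.0041 0; 0 0 0 0 0.0064 0.0064 0; 0 0 0 0 0.0083 0.0087 0; 0 0 0 0 0.0100 0.0112 0"

```text
time_s: 13.02
tool_pos: [0.4518, 0.0028, 0.1533]
orientation: [[-0.997, -0.074, -0.001], [-0.074, 0.997, 0.0], [0.001, 0.0, -1.0]]
ft_force: [-9.3, 0.3, 3.8]
width: 0.0159
gripper_force: 59.8
```

Call:
move_arm:
  deltas: "0 0 0 0 0.0016 0.0026 0; 0 0 0 0 0.0030 0.0052 0; 0 0 0 0 0.0042 0.0079 0; 0 0 0 0 0.0053 0.0107 0; 0 0 0 0 0.0062 0.0136 0"

```text
time_s: 13.43
tool_pos: [0.4513, 0.0091, 0.1395]
orientation: [[-0.997, -0.074, -0.001], [-0.074, 0.997, 0.0], [0.001, 0.0, -1.0]]
ft_force: [-9.6, 0.2, 2.8]
width: 0.0159
gripper_force: 59.7
```

Call:
move_arm:
  deltas: "0 0 0 0 0.0007 0.0029 0; 0 0 0 0 0.0013 0.0059 0; 0 0 0 0 0.0017 0.0088 0; 0 0 0 0 0.0019 0.0118 0; 0 0 0 0 0.0019 0.0148 0"

```text
time_s: 13.85
tool_pos: [0.4511, 0.0109, 0.1246]
orientation: [[-0.997, -0.074, -0.001], [-0.074, 0.997, 0.0], [0.001, 0.0, -1.0]]
ft_force: [-9.4, -0.6, 1.5]
width: 0.0161
gripper_force: 59.7
```

Call:
move_arm:
  deltas: "0 0 0 0 -0.0002 0.0030 0; 0 0 0 0 -0.0005 0.0060 0; 0 0 0 0 -0.0010 0.0090 0; 0 0 0 0 -0.0017 0.0119 0; 0 0 0 0 -0.0026 0.0147 0"

```text
time_s: 14.27
tool_pos: [0.4513, 0.0082, 0.1099]
orientation: [[-0.997, -0.074, -0.001], [-0.074, 0.997, 0.0], [0.001, 0.0, -1.0]]
ft_force: [-9.3, -0.9, 1.8]
width: 0.016
gripper_force: 59.7
```

Call:
move_arm:
  deltas: "0 0 0 0 -0.0010 0.0029 0; 0 0 0 0 -0.0022 0.0056 0; 0 0 0 0 -0.0036 0.0083 0; 0 0 0 0 -0.0051 0.0109 0; 0 0 0 0 -0.0068 0.0133 0"

```text
time_s: 14.68
tool_pos: [0.452, 0.0014, 0.0967]
orientation: [[-0.997, -0.074, -0.001], [-0.074, 0.997, 0.0], [0.001, 0.0, -1.0]]
ft_force: [-8.9, -0.0, 2.5]
width: 0.0157
gripper_force: 59.7
```

Call:
move_arm:
  deltas: "0 0 0 0 -0.0018 0.0024 0; 0 0 0 0 -0.0038 0.0047 0; 0 0 0 0 -0.0059 0.0069 0; 0 0 0 0 -0.0081 0.0089 0; 0 0 0 0 -0.0104 0.0108 0"

```text
time_s: 15.1
tool_pos: [0.4529, -0.009, 0.086]
orientation: [[-0.997, -0.074, -0.0], [-0.074, 0.997, 0.0], [0.0, 0.0, -1.0]]
ft_force: [-7.9, -0.1, 3.9]
width: 0.0161
gripper_force: 59.9
```

Call:
move_arm:
  deltas: "0 0 0 0 -0.0024 0.0017 0; 0 0 0 0 -0.0050 0.0033 0; 0 0 0 0 -0.0076 0.0047 0; 0 0 0 0 -0.0103 0.0060 0; 0 0 0 0 -0.0131 0.0071 0"

```text
time_s: 15.52
tool_pos: [0.4541, -0.022, 0.079]
orientation: [[-0.997, -0.074, 0.0], [-0.074, 0.997, 0.0], [-0.0, 0.0, -1.0]]
ft_force: [-6.6, 1.9, 2.7]
width: 0.0163
gripper_force: 59.9
```

Call:
move_arm:
  deltas: "0 0 0 0 -0.0029 0.0009 0; 0 0 0 0 -0.0058 0.0017 0; 0 0 0 0 -0.0087 0.0023 0; 0 0 0 0 -0.0117 0.0027 0"

```text
time_s: 15.85
tool_pos: [0.4551, -0.0336, 0.0764]
orientation: [[-0.997, -0.074, 0.0], [-0.074, 0.997, 0.001], [-0.0, 0.001, -1.0]]
ft_force: [-4.6, 3.6, 3.4]
width: 0.0162
gripper_force: 59.9
```

```bash
python3 - <<'E'
from fit import *
np.set_printoptions(precision=3,suppress=True)
A2=np.array([l.split() for l in """.4539 -.0202 .1725 -6.8 -3.4 3.5
.4527 -.0073 .1647 -9.3 -1.1 3.5
.4518 .0028 .1533 -9.3 .3 3.8
.4513 .0091 .1395 -9.6 .2 2.8
.4511 .0109 .1246 -9.4 -.6 1.5
.4513 .0082 .1099 -9.3 -.9 1.8
.4520 .0014 .0967 -8.9 0 2.5
.4529 -.0090 .0860 -7.9 -.1 3.9
.4541 -.0220 .0790 -6.6 1.9 2.7
.4551 -.0336 .0764 -4.6 3.6 3.4""".splitlines()],float)
y2=A2[:,:2]@e;z2=A2[:,2];F2=A2[:,3:5]@e
t2=np.arctan2(-(y2-cy),z2-cz)%(2*np.pi)
T2=.05*(F2*np.cos(t2)+A2[:,5]*np.sin(t2));print(t2,T2)
t=np.r_[th,t2];T=np.r_[T,T2];s=np.r_[th*0+1,t2*0-1]
B=np.c_[s,-np.sin(t),-np.cos(t)];k=np.linalg.lstsq(B,T,rcond=None)[0]
print(k[0],np.hypot(*k[1:]),"goal",(np.pi-np.arctan2(k[2],k[1]))%(2*np.pi),"rms",np.std(T-B@k),T2-(B@k)[21:])
from rig import robot
s=robot.state();print(s['tool_pos'],s['joint_vel'],s['width'])
E
```

```text
[5.896 5.594 5.288 4.985 4.684 4.385 4.087 3.788 3.491 3.252] [-0.197 -0.124 -0.13  -0.122 -0.075 -0.083 -0.123 -0.139 -0.161 -0.216]
0.24635243838375914 0.1616921782850976 goal 3.189875203325542 rms 0.025374565089166943 [-0.019  0.013 -0.024 -0.033  0.01   0.013 -0.003  0.016  0.038  0.021]
[ 0.455 -0.034  0.076] [-0.076  0.016 -0.006  0.002 -0.01  -0.075] 0.016165471040592023
```

Call:
move_arm:
  deltas: "0 0 0 0 -0.0010 0 0; 0 0 0 0 -0.0010 0 0; 0 0 0 0 -0.0010 0 0; 0 0 0 0 -0.0010 0 0; 0 0 0 0 -0.0010 0 0"

```text
time_s: 16.27
tool_pos: [0.4552, -0.0348, 0.0762]
orientation: [[-0.997, -0.074, 0.0], [-0.074, 0.997, 0.0], [-0.0, 0.0, -1.0]]
ft_force: [-4.7, 3.1, 3.1]
width: 0.0162
gripper_force: 59.9
```

Call:
move_arm:
  deltas: "0 0 0 0 0 0 0; 0 0 0 0 0 0 0; 0 0 0 0 0 0 0; 0 0 0 0 0 0 0; 0 0 0 0 0 0 0"

```text
time_s: 16.68
tool_pos: [0.4552, -0.0349, 0.0761]
orientation: [[-0.997, -0.074, 0.0], [-0.074, 0.997, 0.0], [-0.0, 0.0, -1.0]]
ft_force: [-4.6, 3.6, 5.2]
width: 0.0161
gripper_force: 60.0
```

```bash
python3 - <<'E'
from rig import robot
import cv2
cv2.imwrite("pics/end.png",robot.get_image("side")["pixels"][:,:,::-1])
E
```

```text
(no output)
```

View pics/end.png

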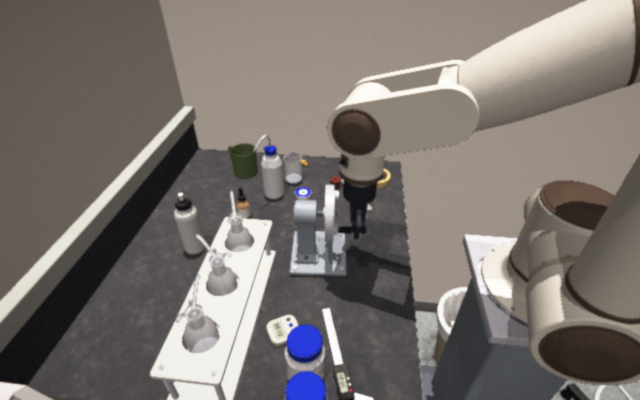

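The picture shows the gripper holding the handle at the bottom, around (345,231). The caliper and timer haven't moved, and the wheel is still.

```bash
python3 -c "
from rig import robot
print(robot.finish_job())"
```

```text
the job is handed in; nothing more can be done
None
```

I handed the job in with the gripper still holding the handle and the wheel still: the heavy side should be straight down, with the handle at about 3.23 rad and the effort readings putting straight down at about 3.19 rad, well inside the 20° limit.

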